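Heft the glaze tins and pack them heaviest first

ROBOT

A 6-joint arm with a two-finger parallel gripper is mounted at the origin on a cart in front of the work surface, level with it; the furniture and walls round the work are solid. World frame = base frame: x ahead of the robot, y to its left, z up, the work surface at z = 0. Lengths are in mm, angles in rad, forces in N, time in s.
With the tool pointing down it reaches from about 350 to 975 mm from the base axis. Payload 17.4 kg.
Tool frame: the origin (TCP) lies on the mounting face of the last link; the fingertips stand 173 mm ahead of it and the grasp point (between the pads) lies 155 mm ahead of it; z points along the fingers, y is the line along which they close (so a half turn about z gives the same grasp; the last joint's range is limited). The gripper opens to 85 mm and grips with 20 to 120 N. Pads are 22 mm wide; open, the fingers measure 114 mm over their backs; the gripper's body (76 mm by 85 mm) begins 54 mm behind the grasp point. The pads swing forward as they close: fully open they stand 13 mm farther back than shut.
Start: joints at [-1.258, 0.116, 1.442, -0, 1.584, -0.038], TCP at [231.955, -633.902, 404.703] pointing down, gripper open.
Joint ranges: [-2.83, 2.83], [-0.83, 2.19], [0.07, 2.5], [-1.14, 4.28], [0.01, 3], [-2.97, 2.97]. Speed limits (rad/s): [1.89, 1.89, 2.22, 3.14, 3.14, 3.14].

INTERFACE

Orientations are given as a unit quaternion [w, x, y, z].
In Python, from workcell import robot, fingers, snapshot, camera_model, job, search_frame, pinpoint gives the robot as it stands. Calls block until the motion is done:
- robot.move_to(position, orientation): joint-space move of the TCP to a pose.
- robot.move_straight(position, ori=None, speed=150, f_stop=None): straight line of the TCP; ori=None keeps the orientation; speed is the mean speed in mm/s. With f_stop (N) it stops when the force on the tool has changed by that much, and returns True; else False.
- robot.movej(angles): joint-space move.
- fingers.command_gripper(opening, f_grip=None): finger opening in mm; f_grip is the grip in N (None keeps the last); returns when the fingers have stopped.
- robot.dwell(seconds).
- robot.solve_ik(position, orientation): joint angles nearest the present ones, or None.
- robot.sense(): the state.
- snapshot(name): name is "scene" or "top" or "wrist"; returns (picture, depth): 480x640x3 uint8, blue, green, red; 480x640 float32, mm along the optical axis (not along the pixel's ray), 0 where there is no reading.
- camera_model(name): a dict with "intrinsics" (3x3 intrinsics, pixels), "view" (4x4, takes a point from world to camera coordinates). Camera axes: x right, y down, z forward; pixel columns grow to the right and rows downward; lengths in mm; the calibration is good to about 2 mm. A picture is of the moment at which its call begins: read the wrist's pose just before it. camera_model takes no time and is no camera call; for the wrist camera it gives the pose at the moment of the call.
A pose or a line that the arm cannot do raises robot.MotionError and nothing moves.
- job.job_done(): hands the job in; it is judged then, once.
Trained networks look in the newest picture that a camera, given by its name, has taken for a name from the list of things; names that differ only in an ending like _2 or _b are one class to them, and where a whole thing is asked for, a point or a joint stands for the part that bears it (a point fixed in the world has none). Each returns a list of dicts, best first, with "score" (0 to 1); they miss things now and then, are a little off and sometimes report something else, mostly with a low value. They report only what shows in the picture. A call takes as long as a camera call. They do not tell look-alikes from the thing itself.
- search_frame(camera, name): "xy" ([column, row] as shares, 0 to 1, of the picture: columns of its width, rows of its height, amid what is visible of it).
- pinpoint(camera, name): "xy" ([column, row] as shares, 0 to 1, of the picture: columns of its width, rows of its height: a listed point, or the origin of a listed thing).
The state is a dict: "clock": time; "joint_positions": joint angles; "qvel": joint speeds; "joint_torque": joint torques, N m; "position": TCP position; "ee_rot": TCP orientation; "contact_force": force on the tool from outside, world axes, zero at the start; "torque": the same for the moment, N m; "opening": finger opening in mm; "gripper_force": force on a finger pad.
Only numpy, scipy, OpenCV 4.12 (cv2) and the standard library are available. Lean on these libraries where they do the work, as an engineer would, in place of code of your own. Each camera call takes 0.05 s, during which the arm holds its last target. There are 200 camera calls.

TASK

The three white tins of glaze powder look alike, but one is full, one about half used and one nearly empty. Heft them to find out which is which, then pack them one at a time into the low plywood carrier as one straight upright stack: the heaviest first at the bottom, then the middle one on it, the lightest on top. Set the tins down without dropping or tipping them, and leave the pinch pot, the cup and the wooden rib where they are.

Things in the scene. Friction and masses are not known exactly. Their poses are not given: they have to be found in the camera images.
- tin_a_mid (a point): White round tin with blue lid and yellow band, 62 mm diameter (lid rim 64), 70 mm high, flat top and bottom. Point: its centre, 35 mm up; z is its axis. The three tins look alike; they weigh about 0.18, 0.42 and 0.74 kg (each within 5 %), and which is which changes every time. Contents can shift 3 mm inside. All start standing on the worktable.
- tin_b_mid (a point): White round tin with blue lid and yellow band, 62 mm diameter (lid rim 64), 70 mm high, flat top and bottom. Point: its centre, 35 mm up; z is its axis. Weight: see tin_a; the names tell nothing about it.
- tin_c_mid (a point): White round tin with blue lid and yellow band, 62 mm diameter (lid rim 64), 70 mm high, flat top and bottom. Point: its centre, 35 mm up; z is its axis. Weight: see tin_a; the names tell nothing about it.
- carrier_floor (a point): Low square plywood tray, fixed, 124 x 124 mm outside, walls 7 mm thick and 22 mm high, a wire handle (14 mm out, 12 mm up) on each y side. Point: centre of its cork floor's top, 8 mm above the worktable; the floor is 110 x 110 mm, room for one tin. x, y run along its sides, z up. It may stand in any place among the tins.
- pot_mid (a point): Bystander: brown leather-hard clay pinch pot, 82 x 79 x 49 mm. Point: its centre, half-way up.
- cup_mid (a point): Bystander: small white cup, 59 mm diameter, 58 mm high. Point: its centre, half-way up.
- rib_mid (a point): Bystander: flat kidney-shaped wooden rib, 48 x 96 x 8 mm, lying on the table. Point: its centre.
Mind the look-alikes: they are no part of the job. What is shaped like the part that bears tin_a_mid but turquoise is not meant.

How it is judged (in metres and radians):
On the way, in this order (a step that is already met when the one before it is completed fails the run):
1. the full (heaviest) tin stands upright in the empty carrier, let go (contact force between the fingers and tin_a below 0.1 N and linear speed of each of tin_a, tin_b, tin_c below 0.02 m/s and angle between each of tin_a_mid, tin_b_mid, tin_c_mid's own z axis and vertical below 0.1 rad and contact force between the fingers and tin_b below 0.1 N and contact force between the fingers and tin_c below 0.1 N and ((horizontal distance between tin_a_mid and carrier_floor below 0.036 m and z of tin_a_mid in the frame of carrier_floor between 0.029 and 0.041 m and contact force between tin_a and carrier between 5.7 and 9.2 N and horizontal distance between each of tin_b_mid, tin_c_mid and carrier_floor above 0.06 m) or (horizontal distance between tin_b_mid and carrier_floor below 0.036 m and z of tin_b_mid in the frame of carrier_floor between 0.029 and 0.041 m and contact force between tin_b and carrier between 5.7 and 9.2 N and horizontal distance between each of tin_a_mid, tin_c_mid and carrier_floor above 0.06 m) or (horizontal distance between tin_c_mid and carrier_floor below 0.036 m and z of tin_c_mid in the frame of carrier_floor between 0.029 and 0.041 m and contact force between tin_c and carrier between 5.7 and 9.2 N and horizontal distance between each of tin_a_mid, tin_b_mid and carrier_floor above 0.06 m))), for 0.2 s.
2. the half-used (middle) tin stands on the full one, let go (contact force between the fingers and tin_a below 0.1 N and linear speed of each of tin_a, tin_b, tin_c below 0.02 m/s and angle between each of tin_a_mid, tin_b_mid, tin_c_mid's own z axis and vertical below 0.1 rad and contact force between the fingers and tin_b below 0.1 N and contact force between the fingers and tin_c below 0.1 N and ((horizontal distance between tin_a_mid and carrier_floor below 0.036 m and z of tin_a_mid in the frame of carrier_floor between 0.029 and 0.041 m and horizontal distance between tin_b_mid and tin_a_mid below 0.015 m and z of tin_b_mid in the frame of carrier_floor between 0.097 and 0.113 m and contact force between tin_a and tin_b between 3.1 and 5.1 N and horizontal distance between tin_c_mid and carrier_floor above 0.06 m) or (horizontal distance between tin_a_mid and carrier_floor below 0.036 m and z of tin_a_mid in the frame of carrier_floor between 0.029 and 0.041 m and horizontal distance between tin_c_mid and tin_a_mid below 0.015 m and z of tin_c_mid in the frame of carrier_floor between 0.097 and 0.113 m and contact force between tin_a and tin_c between 3.1 and 5.1 N and horizontal distance between tin_b_mid and carrier_floor above 0.06 m) or (horizontal distance between tin_b_mid and carrier_floor below 0.036 m and z of tin_b_mid in the frame of carrier_floor between 0.029 and 0.041 m and horizontal distance between tin_a_mid and tin_b_mid below 0.015 m and z of tin_a_mid in the frame of carrier_floor between 0.097 and 0.113 m and contact force between tin_b and tin_a between 3.1 and 5.1 N and horizontal distance between tin_c_mid and carrier_floor above 0.06 m) or (horizontal distance between tin_b_mid and carrier_floor below 0.036 m and z of tin_b_mid in the frame of carrier_floor between 0.029 and 0.041 m and horizontal distance between tin_c_mid and tin_b_mid below 0.015 m and z of tin_c_mid in the frame of carrier_floor between 0.097 and 0.113 m and contact force between tin_b and tin_c between 3.1 and 5.1 N and horizontal distance between tin_a_mid and carrier_floor above 0.06 m) or (horizontal distance between tin_c_mid and carrier_floor below 0.036 m and z of tin_c_mid in the frame of carrier_floor between 0.029 and 0.041 m and horizontal distance between tin_a_mid and tin_c_mid below 0.015 m and z of tin_a_mid in the frame of carrier_floor between 0.097 and 0.113 m and contact force between tin_c and tin_a between 3.1 and 5.1 N and horizontal distance between tin_b_mid and carrier_floor above 0.06 m) or (horizontal distance between tin_c_mid and carrier_floor below 0.036 m and z of tin_c_mid in the frame of carrier_floor between 0.029 and 0.041 m and horizontal distance between tin_b_mid and tin_c_mid below 0.015 m and z of tin_b_mid in the frame of carrier_floor between 0.097 and 0.113 m and contact force between tin_c and tin_b between 3.1 and 5.1 N and horizontal distance between tin_a_mid and carrier_floor above 0.06 m))), for 0.2 s.
At the end, for the whole second after the job is handed in: The tins stand at rest, let go, in one upright stack on the carrier's floor (anywhere inside its walls): heaviest at the bottom, middle one on it, lightest on top, each centred within 15 mm on the tin below. Each tin's weight is judged by what it passes to the one below (contact force between the fingers and tin_a below 0.1 N and linear speed of each of tin_a, tin_b, tin_c below 0.02 m/s and angle between each of tin_a_mid, tin_b_mid, tin_c_mid's own z axis and vertical below 0.1 rad and contact force between the fingers and tin_b below 0.1 N and contact force between the fingers and tin_c below 0.1 N and ((horizontal distance between tin_a_mid and carrier_floor below 0.036 m and z of tin_a_mid in the frame of carrier_floor between 0.029 and 0.041 m and horizontal distance between tin_b_mid and tin_a_mid below 0.015 m and z of tin_b_mid in the frame of carrier_floor between 0.097 and 0.113 m and horizontal distance between tin_c_mid and tin_b_mid below 0.015 m and z of tin_c_mid in the frame of carrier_floor between 0.167 and 0.183 m and contact force between tin_a and tin_b between 4.8 and 7.4 N and contact force between tin_b and tin_c between 0.9 and 3 N) or (horizontal distance between tin_a_mid and carrier_floor below 0.036 m and z of tin_a_mid in the frame of carrier_floor between 0.029 and 0.041 m and horizontal distance between tin_c_mid and tin_a_mid below 0.015 m and z of tin_c_mid in the frame of carrier_floor between 0.097 and 0.113 m and horizontal distance between tin_b_mid and tin_c_mid below 0.015 m and z of tin_b_mid in the frame of carrier_floor between 0.167 and 0.183 m and contact force between tin_a and tin_c between 4.8 and 7.4 N and contact force between tin_c and tin_b between 0.9 and 3 N) or (horizontal distance between tin_b_mid and carrier_floor below 0.036 m and z of tin_b_mid in the frame of carrier_floor between 0.029 and 0.041 m and horizontal distance between tin_a_mid and tin_b_mid below 0.015 m and z of tin_a_mid in the frame of carrier_floor between 0.097 and 0.113 m and horizontal distance between tin_c_mid and tin_a_mid below 0.015 m and z of tin_c_mid in the frame of carrier_floor between 0.167 and 0.183 m and contact force between tin_b and tin_a between 4.8 and 7.4 N and contact force between tin_a and tin_c between 0.9 and 3 N) or (horizontal distance between tin_b_mid and carrier_floor below 0.036 m and z of tin_b_mid in the frame of carrier_floor between 0.029 and 0.041 m and horizontal distance between tin_c_mid and tin_b_mid below 0.015 m and z of tin_c_mid in the frame of carrier_floor between 0.097 and 0.113 m and horizontal distance between tin_a_mid and tin_c_mid below 0.015 m and z of tin_a_mid in the frame of carrier_floor between 0.167 and 0.183 m and contact force between tin_b and tin_c between 4.8 and 7.4 N and contact force between tin_c and tin_a between 0.9 and 3 N) or (horizontal distance between tin_c_mid and carrier_floor below 0.036 m and z of tin_c_mid in the frame of carrier_floor between 0.029 and 0.041 m and horizontal distance between tin_a_mid and tin_c_mid below 0.015 m and z of tin_a_mid in the frame of carrier_floor between 0.097 and 0.113 m and horizontal distance between tin_b_mid and tin_a_mid below 0.015 m and z of tin_b_mid in the frame of carrier_floor between 0.167 and 0.183 m and contact force between tin_c and tin_a between 4.8 and 7.4 N and contact force between tin_a and tin_b between 0.9 and 3 N) or (horizontal distance between tin_c_mid and carrier_floor below 0.036 m and z of tin_c_mid in the frame of carrier_floor between 0.029 and 0.041 m and horizontal distance between tin_b_mid and tin_c_mid below 0.015 m and z of tin_b_mid in the frame of carrier_floor between 0.097 and 0.113 m and horizontal distance between tin_a_mid and tin_b_mid below 0.015 m and z of tin_a_mid in the frame of carrier_floor between 0.167 and 0.183 m and contact force between tin_c and tin_b between 4.8 and 7.4 N and contact force between tin_b and tin_a between 0.9 and 3 N))); the robot touches nothing.
It fails at once if a tin is tipped by more than about 30 degrees (angle between any of tin_a_mid, tin_b_mid, tin_c_mid's own z axis and vertical above 0.52 rad).
It fails at once if a tin is dropped from more than about 2 cm ((contact force between the fingers and tin_a below 0.05 N and linear speed of tin_a above 0.63 m/s) or (contact force between the fingers and tin_b below 0.05 N and linear speed of tin_b above 0.63 m/s) or (contact force between the fingers and tin_c below 0.05 N and linear speed of tin_c above 0.63 m/s)).
It fails at once if the pinch pot, the cup or the rib is moved by more than 3 cm (distance of any of pot_mid, cup_mid, rib_mid from where it was at the start of the episode above 0.03 m).
It also fails if it takes over 72 s, if anything falls off the work surface, if the arm or the gripper's body presses on something with over 40 N, if the wrist force passes 120 N, or if a joint passes its speed limit or range.

## Working session

There is one attempt and no reset: what is moved stays moved. The work goes in short steps, each a Python script; the robot and the scene stay as the last script left them, time stands still between calls to the robot, and variables do not carry over. Pictures are saved under pics/ and viewed, at most 10 in all, crops included, and the job is handed in when it is done.

```bash
ls; mkdir -p pics; cat > h.py <<'E'
import numpy as np, cv2
from workcell import robot, fingers, snapshot, camera_model, job, search_frame, pinpoint
def w(cam,u,v,d):
    m=camera_model(cam);K=np.array(m["intrinsics"]);V=np.array(m["view"])
    p=np.linalg.inv(K)@[u,v,1]*d
    return (np.linalg.inv(V)@np.append(p,1))[:3]
def wz(cam,u,v,z):
    a=w(cam,u,v,1.);b=w(cam,u,v,1000.)
    return a+(b-a)*(z-a[2])/(b[2]-a[2])
E
python3 - <<'E'
from h import *
for c in("top","scene"):
    im,d=snapshot(c);cv2.imwrite(f"pics/{c}0.png",im);np.save(f"pics/{c}d.npy",d)
    for n,z in(("tin_a_mid",35),("carrier_floor",8),("pot_mid",24),("cup_mid",29),("rib_mid",4)):
        for r in pinpoint(c,n):
            if r["score"]>.2:
                u,v=r["xy"][0]*640,r["xy"][1]*480
                print(c,n,round(r["score"],2),int(u),int(v),wz(c,u,v,z).round())
s=robot.sense();print(s["clock"],s["ee_rot"],s["contact_force"])
E
```

```text
pics
top tin_a_mid 0.96 315 163 [709.  26.  35.]
top tin_a_mid 0.57 278 214 [608.  95.  35.]
top carrier_floor 0.96 460 244 [ 554. -255.    8.]
top pot_mid 0.83 384 199 [ 639. -109.   24.]
top cup_mid 0.59 460 242 [ 554. -251.   29.]
scene tin_a_mid 0.79 280 223 [714.  26.  35.]
scene tin_a_mid 0.76 289 245 [621.  77.  35.]
scene carrier_floor 0.75 401 215 [ 561. -244.    8.]
scene pot_mid 0.61 338 214 [ 658. -116.   24.]
scene cup_mid 0.84 220 285 [615. 260.  29.]
scene rib_mid 0.68 341 300 [437. 107.   4.]
scene rib_mid 0.67 394 244 [ 492. -130.    4.]
0.6 [ 7.09309479e-06  9.84654025e-01  1.74517769e-01 -1.61962964e-05] [0.18897281 0.69859592 1.20836797]
```

View pics/top0.png

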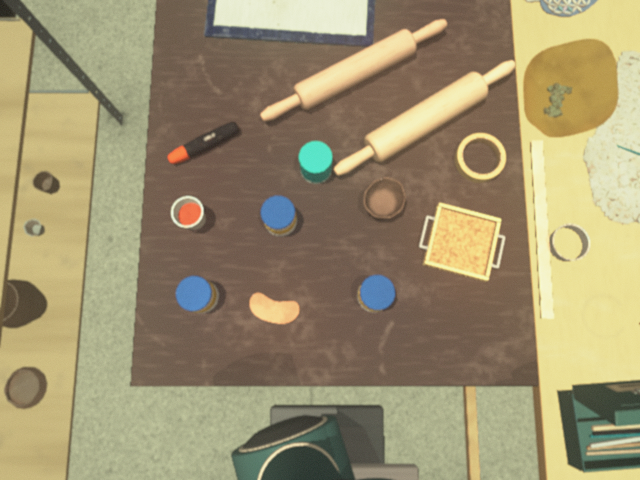

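View pics/scene0.png

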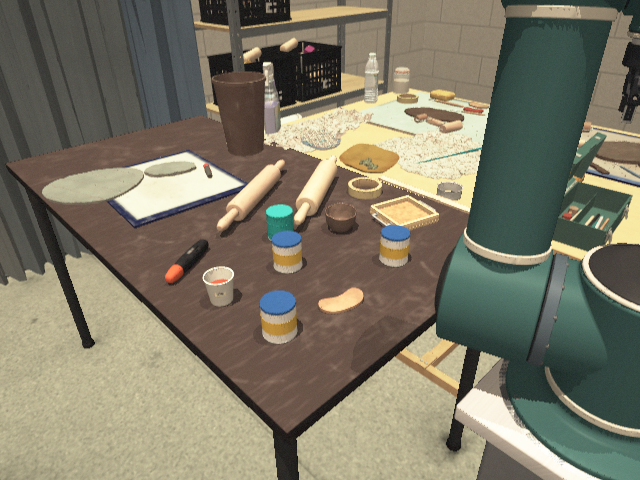

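The top view shows three blue-lidded tins at about (278,211), (194,293) and (378,292), the turquoise decoy at (316,160), and the carrier at (462,242), slightly rotated. The pot is at (384,199), the cup at (188,212) and the rib at (274,308). The scene view agrees.

```bash
cat > t.py <<'E'
from h import *
def cloud(cam,d):
    m=camera_model(cam);K=np.array(m["intrinsics"]);V=np.linalg.inv(np.array(m["view"]))
    v,u=np.mgrid[:480,:640]
    p=np.stack([(u-K[0,2])/K[0,0]*d,(v-K[1,2])/K[1,1]*d,d,np.ones_like(d)],-1)
    return (p@V.T)[...,:3]
E
python3 - <<'E'
from t import *
im=cv2.imread("pics/top0.png");P=cloud("top",np.load("pics/topd.npy"))
hsv=cv2.cvtColor(im,cv2.COLOR_BGR2HSV)
m=cv2.inRange(hsv,(100,120,60),(125,255,255))
n,l,s,c=cv2.connectedComponentsWithStats(m)
for i in range(1,n):
    if s[i,4]>300:
        q=P[(l==i)&(P[...,2]>62)&(P[...,2]<78)]
        if len(q)<50: continue
        (a,b),r=cv2.minEnclosingCircle(q[:,:2].astype(np.float32))
        print(c[i],s[i,4],len(q),q.mean(0),(a,b,r),"wz",wz("top",*c[i],67))
def box(u0,u1,v0,v1,z0,z1):
    q=P[v0:v1,u0:u1].reshape(-1,3);return q[(q[:,2]>z0)&(q[:,2]<z1)]
q=box(410,515,195,290,17,30);print("rim",cv2.minAreaRect(q[:,:2].astype(np.float32)),q.mean(0))
# wall square only: erode handles
q=P[190:300,405:520].reshape(-1,3);k=cv2.inRange(hsv,(8,60,120),(30,255,255))[190:300,405:520].ravel()>0
q=q[k&(q[:,2]<40)];print("tray",cv2.minAreaRect(q[:,:2].astype(np.float32)),np.median(q[:,2]))
for nm,b in(("pot",(355,412,170,225)),("cup",(165,210,190,235)),("turq",(295,335,138,185)),("pin",(335,520,55,180))):
    q=box(*b,20,120);print(nm,q.min(0).round(),q.max(0).round())
print("table",np.median(P[330:370,200:450,2]),camera_model("wrist")["view"])
E
```

```text
[277.31520396 211.80964153] 809 807 [604.2166848   94.93482234  69.61975198] (604.5205688476562, 94.62586212158203, 30.378665924072266) wz [604.82697191  95.14713662  67.        ]
[193.13340807 292.99887892] 892 889 [455.80965743 242.29172811  69.58128756] (456.0664367675781, 242.27304077148438, 30.350852966308594) wz [456.02520215 242.86187637  67.        ]
[377.16761688 291.96921323] 877 871 [457.05310764 -85.23005125  70.02390995] (457.0953369140625, -85.25569152832031, 30.320249557495117) wz [457.25282944 -85.54572946  67.        ]
rim ((558.7796630859375, -255.97015380859375), (154.90032958984375, 125.35308074951172), 74.21544647216797) [ 557.69582289 -257.28666177   21.35793775]
tray ((558.0996704101562, -263.2154541015625), (233.1598663330078, 218.7567901611328), 89.48384857177734) 1.5049743611693884
pot [ 598. -145.   20.] [677. -66.  50.]
cup [578. 235.  20.] [636. 293.  61.]
turq [678. -10.  20.] [741.  56.  75.]
pin [ 674. -377.   20.] [946. -12.  66.]
table -0.13085531590269284 [[ 3.43823715e-01 -9.39033803e-01 -8.77335385e-04 -6.75584257e+02]
 [-8.88502277e-01 -3.25623858e-01  3.23315337e-01 -4.20538562e+01]
 [-3.03889711e-01 -1.10383966e-01 -9.46290877e-01  3.81917074e+02]
 [ 0.00000000e+00  0.00000000e+00  0.00000000e+00  1.00000000e+00]]
```

```bash
cat >> t.py <<'E'
T=dict(A=(604.5,94.7),B=(456,242.3),C=(457.1,-85.4),K=(558.5,-256))
H=42+155
def q(x,y):
    h=(np.arctan2(y,x)+np.pi/2)/2
    return [0,np.cos(h),np.sin(h),0]
def F(n=12):
    a=[]
    for _ in range(n): robot.dwell(.03);a.append(robot.sense()["contact_force"])
    a=np.array(a);return a.mean(0)[2],a.std(0)[2]
def st(t):
    s=robot.sense();print(t,"t%.1f"%s["clock"],np.round(s["position"],1),"open %.1f f %.1f"%(s["opening"],s["gripper_force"]),flush=True)
def heft(n):
    x,y=T[n];o=q(x,y)
    robot.move_to([x,y,H+75],o);robot.dwell(.2);f0=F();st("above "+n)
    robot.move_straight([x,y,H],speed=150);fingers.command_gripper(50,40);st("grip")
    robot.move_straight([x,y,H+40],speed=80);robot.dwell(.3);f1=F();st("lifted")
    print(n,"weight",f0,f1,f0[0]-f1[0],flush=True)
    return abs(f0[0]-f1[0])
def down(x,y,base,open_=85,up=80):
    z=H+base
    p=robot.sense()["position"]
    robot.move_straight([x,y,z+4],speed=120);robot.dwell(.15)
    print("stop",robot.move_straight([x,y,z-3],speed=12,f_stop=3));st("down")
    fingers.command_gripper(open_);robot.dwell(.1);st("open")
    robot.move_straight([x,y,z+up],speed=150)
def carry(base):
    x,y=T["K"];p=robot.sense()["position"]
    robot.move_straight([p[0],p[1],H+base+60],speed=200)
    robot.move_to([x,y,H+base+60],q(x,y));st("over carrier")
    down(x,y,base)
E
python3 - <<'E'
from t import *
wt=heft("C")
if wt>5.7: carry(8)
else: down(*T["C"],0)
st("end")
E
```

```text
above C t3.4 [457.1 -85.4 272. ] open 85.3 f 0.0
grip t4.4 [457.5 -85.5 198.5] open 62.0 f 42.4
lifted t5.7 [457.1 -85.4 237. ] open 61.9 f 44.6
C weight (np.float64(-0.05278869966144248), np.float64(0.37305285450824244)) (np.float64(-3.9449317907804384), np.float64(0.41308317875651207)) 3.892143091118996
stop True
down t6.7 [457.2 -85.4 198.4] open 62.1 f 45.7
open t7.2 [456.8 -85.3 197.5] open 85.3 f 0.0
end t7.8 [456.9 -85.4 276.1] open 85.1 f 0.0
```

```bash
python3 - <<'E'
from t import *
wt=heft("A")
if wt>5.7: carry(8)
else:
    down(*T["A"],0)
    if heft("B")>5.7: carry(8)
st("end")
im,d=snapshot("top");cv2.imwrite("pics/top1.png",im);np.save("pics/top1d.npy",d)
P=cloud("top",d);m=cv2.inRange(cv2.cvtColor(im,cv2.COLOR_BGR2HSV),(100,120,60),(125,255,255))
n,l,s,c=cv2.connectedComponentsWithStats(m)
for i in range(1,n):
    if s[i,4]>100: print(c[i],s[i,4],np.median(P[l==i],0))
E
```

```text
above A t9.4 [604.5  94.6 272.1] open 85.2 f 0.0
grip t10.4 [604.9  94.7 198.4] open 59.9 f 43.1
lifted t11.7 [604.5  94.7 237. ] open 60.2 f 43.5
A weight (np.float64(-0.12393677134885027), np.float64(0.4970734640556083)) (np.float64(-1.826251938044587), np.float64(0.6190934061532589)) 1.7023151666957368
stop True
down t12.7 [604.6  94.7 197.8] open 59.8 f 55.6
open t13.2 [604.3  94.7 196.9] open 85.2 f 0.0
above B t15.3 [456.1 242.2 272. ] open 84.7 f 0.0
grip t16.3 [456.4 242.5 198.3] open 60.2 f 43.5
lifted t17.7 [456.  242.3 237. ] open 59.8 f 44.9
B weight (np.float64(0.00975390699241179), np.float64(0.6178243408586613)) (np.float64(-7.421001323090603), np.float64(0.5161439114030139)) 7.430755230083014
over carrier t19.8 [ 558.8 -255.1  265. ] open 59.7 f 46.5
stop True
down t21.0 [ 558.6 -256.   206. ] open 60.5 f 46.5
open t21.4 [ 558.1 -255.8  204.4] open 84.9 f 0.0
end t22.1 [ 558.3 -255.9  284. ] open 85.0 f 0.0
[279.002457   211.79361179] 814 [603.95373832  91.77688906  69.80269977]
[377.06351039 292.53233256] 866 [455.34693918 -84.97675771  69.93458535]
```

View pics/top1.png

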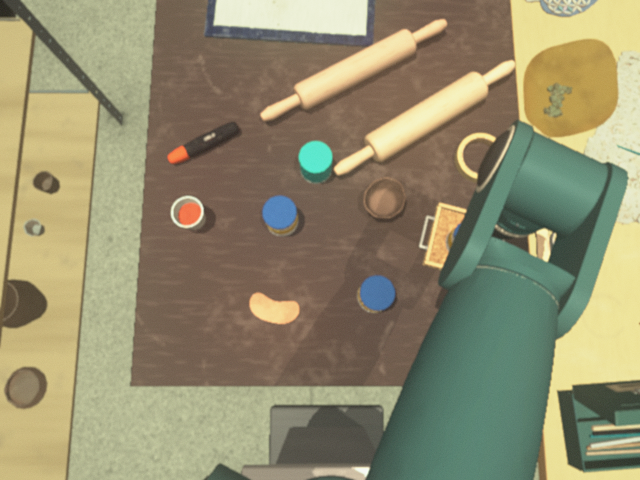

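The light tin (A) and the middle tin (C) have been put back, and the full tin (B) has been released in the carrier. The arm hides the carrier in this view, so I'll move over to C and measure again from there.

```bash
cat >> t.py <<'E'
def lids(name):
    im,d=snapshot("top");cv2.imwrite(f"pics/{name}.png",im)
    P=cloud("top",d);m=cv2.inRange(cv2.cvtColor(im,cv2.COLOR_BGR2HSV),(100,120,60),(125,255,255))
    n,l,s,c=cv2.connectedComponentsWithStats(m)
    for i in range(1,n):
        if s[i,4]>100:
            p=P[l==i];zt=np.median(p[:,2]);k=p[np.abs(p[:,2]-zt)<7]
            print(c[i].round(1),s[i,4],zt.round(1),np.round(cv2.minEnclosingCircle(k[:,:2].astype(np.float32))[0],1),k.mean(0).round(1),flush=True)
E
python3 - <<'E'
from t import *
x,y=500,150
robot.move_to([x,y,300],q(x,y));st("")
lids("top2")
E
```

```text
t23.7 [500.4 149.3 299.9] open 85.2 f 0.0
[281.8 211.2] 655 69.8 [604.8  90.5] [605.4  86.3  69.7]
[377.1 292.5] 880 69.9 [456.4 -85.2] [456.1 -85.   69.9]
```

View pics/top2.png

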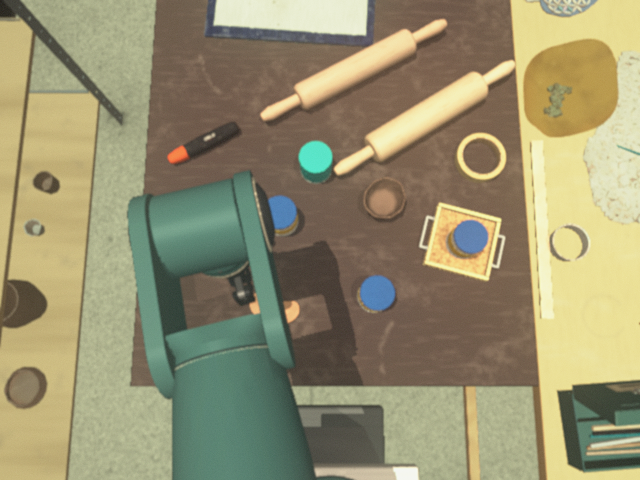

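B's lid shows in the carrier at (471,239), but my colour mask missed it. I'll find out why and measure it.

```bash
python3 - <<'E'
from t import *
im=cv2.imread("pics/top2.png");hsv=cv2.cvtColor(im,cv2.COLOR_BGR2HSV)
print(hsv[239,471],hsv[292,377])
m=cv2.inRange(hsv,(98,100,60),(130,255,255));n,l,s,c=cv2.connectedComponentsWithStats(m)
for i in range(1,n):
    if s[i,4]>100: print(c[i],s[i],wz("top",*c[i],75),wz("top",*c[i],67))
M=camera_model("top");p=np.array(M["intrinsics"])@(np.array(M["view"])@[*T["K"],75,1])[:3];print("expected px",p[:2]/p[2])
_,d=snapshot("top");P=cloud("top",d)
k=np.zeros((480,640),bool);k[205:275,430:505]=1
k&=(P[...,2]>70)&(P[...,2]<85);q_=P[k];print(len(q_),cv2.minEnclosingCircle(q_[:,:2].astype(np.float32)),q_.mean(0))
k=np.zeros((480,640),bool);k[180:250,255:310]=1
k&=(P[...,2]>62)&(P[...,2]<78);q_=P[k];print("A",len(q_),cv2.minEnclosingCircle(q_[:,:2].astype(np.float32)),q_.mean(0))
E
```

```text
[107 116 176] [106 137 181]
[281.64399421 211.0984081 ] [268 196  28  33 691] [604.18431733  86.58428181  75.        ] [606.16890971  87.211107    67.        ]
[470.46998723 236.2247765 ] [455 221  32  32 783] [ 557.16583732 -256.09836379   75.        ] [ 558.74577179 -258.42078846   67.        ]
[377.18574514 292.49028078] [361 276  34  34 926] [455.61591988 -84.71128809  75.        ] [456.3218793  -85.55869407  67.        ]
expected px [470.37577615 235.50301191]
945 ((557.1746215820312, -256.1105041503906), 32.14742660522461) [ 556.02993252 -255.67857497   77.84896596]
A 706 ((604.0526123046875, 90.67320251464844), 31.58393669128418) [604.47956397  85.51997434  69.61862995]
```

B stands within 2 mm of the carrier's centre. Next is the middle tin, C, on top of it.

```bash
sed -i 's/(100,120,60)/(98,95,60)/; s/^T=.*/T=dict(A=(604.3,91.8),B=(456,242.3),C=(456.4,-85.2),K=(557.1,-256))/' t.py
python3 - <<'E'
from t import *
robot.move_to([456.4,-85.2,300],q(456.4,-85.2))
heft("C");carry(78)
robot.move_to([500,150,350],q(500,150));st("")
lids("top3")
E
```

```text
above C t25.6 [456.4 -85.3 272.1] open 84.8 f 0.0
grip t26.6 [456.8 -85.3 198.5] open 62.2 f 42.5
lifted t27.9 [456.4 -85.2 237. ] open 62.2 f 44.6
C weight (np.float64(-0.12648972272324363), np.float64(0.56302828022198)) (np.float64(-3.862567705785695), np.float64(0.4609488983050928)) 3.7360779830624513
over carrier t29.4 [ 557.  -256.2  333.4] open 62.4 f 44.8
stop True
down t30.5 [ 557.1 -256.   276.4] open 61.8 f 45.8
open t31.0 [ 556.9 -255.9  275.2] open 84.8 f 0.0
 t33.2 [500.4 149.3 349.9] open 84.9 f 0.0
[280.8 211.4] 758 70.0 [604.5  91.7] [604.8  87.9  69.8]
[482.1 228.6] 958 148.0 [ 556.  -255.1] [ 555.9 -255.3  147.9]
```

View pics/top3.png

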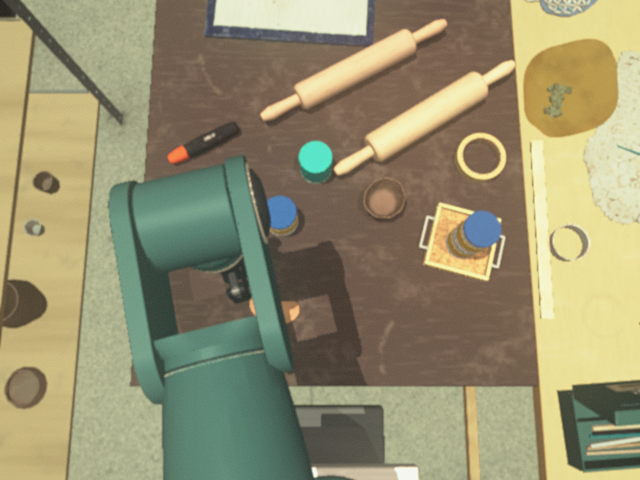

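The top view shows C centred on B, with its lid at (482,229) and its top at z = 148 mm. The lightest tin, A, goes on last.

```bash
sed -i 's/K=(557.1,-256)/K=(556.4,-255.5)/' t.py
python3 - <<'E'
from t import *
robot.move_to([*T["A"],350],q(*T["A"]))
heft("A");carry(148)
robot.move_to([500,100,420],q(500,100));st("")
lids("top4")
im,_=snapshot("scene");cv2.imwrite("pics/scene4.png",im)
E
```

```text
above A t34.8 [604.3  91.8 272.1] open 85.1 f 0.0
grip t35.8 [604.7  91.8 198.6] open 60.9 f 43.5
lifted t37.1 [604.3  91.8 237. ] open 61.3 f 43.7
A weight (np.float64(0.16249505334393197), np.float64(0.5585143806346805)) (np.float64(-2.0123116192290986), np.float64(0.43812926481921377)) 2.1748066725730304
over carrier t39.4 [ 556.8 -254.7  404.9] open 60.9 f 43.7
stop True
down t40.6 [ 556.4 -255.5  346.3] open 60.9 f 44.1
open t41.0 [ 556.3 -255.5  345.4] open 85.2 f 0.0
 t43.1 [500.4  99.4 419.8] open 85.0 f 0.0
[495.6 219.7] 1160 218.0 [ 555. -255.] [ 555.  -254.8  218. ]
```

View pics/top4.png

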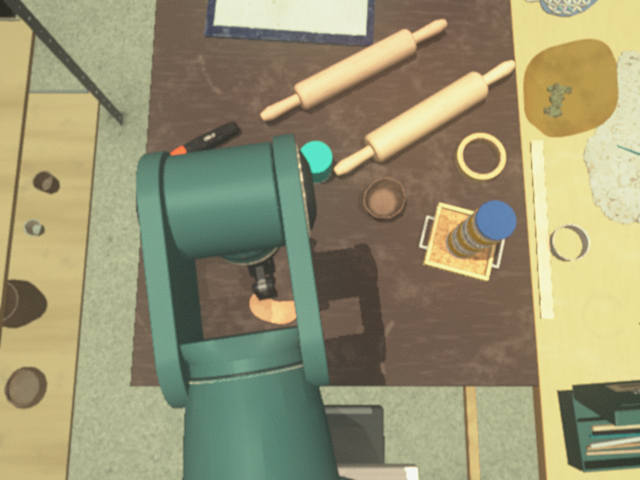

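View pics/scene4.png

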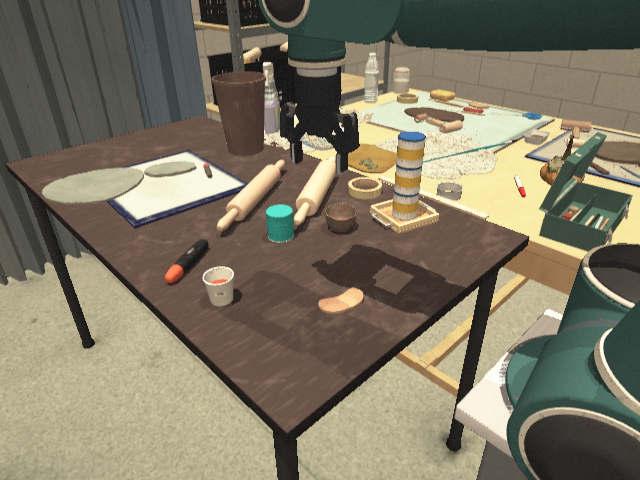

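The scene view shows a straight three-tin stack in the carrier at about (408,175), with the gripper clear of it. The top lid is at z = 218 mm, and the pot, cup and rib are where they started.

```bash
python3 -c "
from workcell import job;print(job.job_done())"
```

```text
the job is handed in; nothing more can be done
None
```

The three tins are stacked straight and upright in the carrier, full (B) at the bottom, half-used (C) in the middle and nearly empty (A) on top, with the bystanders undisturbed; I handed the job in at about 43 s, and the interface returned no verdict.

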